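# Lay out the stripped engine parts on their shadow pads

## Robot

A 6-joint arm with a two-finger parallel gripper is mounted at the origin on the work surface. World frame = base frame: x ahead of the robot, y to its left, z up, the work surface at z = 0. Lengths are in m, angles in rad, forces in N, time in s.
With the tool pointing down it reaches from about 0.35 to 0.775 m from the base axis. Payload 7.3 kg.
Tool frame: the origin (TCP) lies at the very end of the fingers, on their centre line; the grasp point (between the pads) lies 19 mm behind it; z points along the fingers, y is the line along which they close (so a half turn about z gives the same grasp; the last joint's range is limited). The gripper opens to 92 mm and grips with 3 to 60 N. Pads are 19 mm wide; open, the fingers measure 130 mm over their backs; the gripper's body (75 mm by 190 mm) begins 47 mm behind the grasp point.
Start: joints at [1.133, 0.342, 1.524, -0, 1.275, -0.146], TCP at [0.151, 0.503, 0.227] pointing down, gripper open.
Joint ranges: [-2.53, 2.53], [-0.77, 2.02], [0.04, 2.7], [-1, 4.14], [0.28, 2.66], [-3.11, 3.11]. Speed limits (rad/s): [2.57, 2.57, 3.14, 3.14, 3.14, 3.14].

## Interface

Orientations are given as [roll, pitch, yaw] about the fixed x, y, z axes, in that order (R = Rz(yaw) Ry(pitch) Rx(roll)).
In Python, from cell import observe, read_camera, get_calibration, hand_in, search_frame gives the robot as it stands.
- The arm moves only by the tool step_arm, never from a script. Its argument "commands" is a list of rows, each an object with "translation": the shift along the tool's x, y, z in mm, a list of three; "roll": the turn about the tool's z in rad. In form: [{"translation": [x, y, z], "roll": roll}, ...]. A call has 1 to 20 rows; each row shifts and turns the commanded pose from where the row before left it, along the tool's axes as they then stand; what a row does not reach is not made up. A row lasts 1/12 s, in which the tool goes at most 41.7 mm and 7.16 degrees, less where a joint would pass 70% of its speed; a pose out of reach is approached as far as the arm can. A call is refused whole if a number of a shift passes 41.7 or a number of a turn 0.125, either way. A call with a gripper value outside its range is refused whole. "fingers" is the opening, from 0 (shut) to 1 (fully open), set as the call begins (left out, the last holds). The fingers move at their own pace and stop on an object; "grip_force" is the grip in N (left out, the last holds). Time passes only in rows, so rows that do not move let the fingers close. It gives the time, the measured TCP pose, the force, the opening and the grip force at its end, in the units of the state.
- observe(): the state, without advancing time (a new reading comes with each control period).
- read_camera(name): name is "side" or "top" or "wrist"; returns the picture (420x560x3 uint8, red, green, blue); there is no depth.
- get_calibration(name): a dict with "camera_matrix" (3x3 intrinsics, pixels), "dist_coeffs" ([k1, k2, p1, p2, k3] as OpenCV has them; the pictures are not rectified), "world_from_camera" (4x4, takes a point from camera to world coordinates). Camera axes: x right, y up, looking along -z (the intrinsics and any distortion apply to the point x, -y, -z); pixel columns grow to the right and rows downward; lengths in m; the calibration is good to about 2 mm. A picture is of the moment at which its call begins: read the wrist's pose just before it. get_calibration takes no time and is no camera call; for the wrist camera it gives the pose at the moment of the call.
- hand_in(): hands the job in; it is judged then, once.
Trained networks look in the newest picture that a camera, given by its name, has taken for a name from the list of things; names that differ only in an ending like _2 or _b are one class to them, and where a whole thing is asked for, a point or a joint stands for the part that bears it (a point fixed in the world has none). Each returns a list of dicts, best first, with "confidence" (0 to 1); they miss things now and then, are a little off and sometimes report something else, mostly with a low value. They report only what shows in the picture. A call takes as long as a camera call. They do not tell look-alikes from the thing itself.
- search_frame(camera, name): "at" ([x, y, z] in m, in world coordinates, good to about 4 mm: the middle of the surface that is visible of it).
The state is a dict: "time": time; "qpos": joint angles; "qvel": joint speeds; "joint_efforts": joint torques, N m; "tool_pos": TCP position; "tool_rot": TCP orientation; "contact_force": force on the tool from outside, world axes, zero at the start; "torque": the same for the moment, N m; "opening": finger opening in m; "grip_force": force on a finger pad.
Only numpy, scipy, OpenCV 4.12 (cv2) and the standard library are available. Lean on these libraries where they do the work, as an engineer would, in place of code of your own. Each camera call takes 0.05 s, during which the arm holds its last target. There are 200 camera calls.

## Task

Lay out the stripped engine parts for inspection: set the piston, the ball bearing, the sprocket and the bearing cap each on the black pad painted with its own yellow outline, the same way up as it is now, lying flat and centred on the outline, with the cap turned to lie along its painted bar (either way round). Leave the two upright sockets standing where they are.

Things in the scene. Friction and masses are not known exactly. Their poses are not given: they have to be found in the camera images.
- piston_center (a point): Piston: plain aluminium cylinder standing crown up, 54 mm diameter, 45 mm tall, dark ring grooves round the upper half, round dark pin holes in its sides, grey spot on the crown, about 0.19 kg. The point is its centre, half-way up (22.5 mm over its underside); z is its axis, up.
- bearing_center (a point): Ball bearing: flat bright steel ring, lying flat, 52 mm outer diameter, 25 mm hole, 15 mm tall, blue seal between the races, about 0.13 kg. The point is its centre, in the hole, half-way up (7.5 mm over its underside); z is its axis, up.
- sprocket_center (a point): Sprocket: dark steel toothed wheel lying flat, 68 mm over its twelve teeth, 10 mm thick, with a bright round hub 30 mm in diameter standing up in its middle to 28 mm over the underside, about 0.24 kg. The point is on its axis, half-way up (14 mm over its underside); z is its axis, up. The hub can be gripped from above between 10 and 28 mm over the underside.
- cap_center (a point): Bearing cap: grey cast bar lying flat, 90 mm long (x), 24 mm wide (y), 28 mm tall, with a bolt hole near each end of its top and an arch under its middle 30 mm; the same either way round, about 0.16 kg. The point is its centre, half-way up (14 mm over its underside); x runs along it, z up. The solid bridge over the arch, for gripping across the middle, is from 14 to 28 mm over the underside.
- pad_piston: Pad for the piston: painted with a plain, unbroken yellow disc 54 mm across. Fixed black rubber disc pad, 84 mm across, 8 mm thick, lying on the bench. Origin: centre of its underside on the bench (its top is 8 mm higher), z up. Its yaw does not matter.
- pad_bearing: Pad for the bearing: painted with a yellow ring 52 mm across with a 25 mm black middle. Fixed black rubber disc pad, 84 mm across, 8 mm thick, lying on the bench. Origin: centre of its underside on the bench (its top is 8 mm higher), z up. Its yaw does not matter.
- pad_sprocket: Pad for the sprocket: painted with a yellow toothed wheel 68 mm across with an 18 mm black middle. Fixed black rubber disc pad, 84 mm across, 8 mm thick, lying on the bench. Origin: centre of its underside on the bench (its top is 8 mm higher), z up. Its yaw does not matter.
- pad_cap: Pad for the bearing cap: fixed black rubber rectangle, 118 mm (x) by 50 mm (y), 8 mm thick, lying on the bench, painted with a yellow bar 90 by 24 mm with two black dots, long along x. Origin: centre of its underside on the bench (its top is 8 mm higher); x runs along the bar, z up.
- socket_tall_center (a point): Bystander: loose tall steel socket standing upright on the bench, 25 mm diameter, 50 mm tall, red band. The point is its centre, half-way up. Not to be moved.
- socket_short_center (a point): Bystander: loose short steel socket standing upright on the bench, 29 mm diameter, 36 mm tall, blue band. The point is its centre, half-way up. Not to be moved.
There are look-alikes about, which are no part of the job. Of the things shaped like the part that bears cap_center, the grey one is meant.

How it is judged:
By the outcome, as a careful person would: the job done as asked, in the order asked, and still so for the second after the job is handed in, with the robot touching nothing.
It also fails if it takes over 104 s, if anything falls off the work surface, if the arm or the gripper's body presses on something with over 40 N, if the wrist force passes 120 N, or if a joint passes its speed limit or range.

## Working session

There is one attempt and no reset: what is moved stays moved. The work goes in short steps, Python scripts to look and compute and a tool call to move; the robot and the scene stay as the last step left them, time stands still between calls to the robot, and variables do not carry over. Pictures are saved under pics/ and viewed, at most 17 in all, crops included, and the job is handed in when it is done.

Besides the shell and the picture viewer there is one more tool, called after ">>>" in YAML: its name, and indented under it one key for each argument. step_arm: Moves the arm, as the interface text tells. Its arguments: {"type":"object","properties":{"commands":{"type":"array"},"fingers":{"type":"number"},"grip_force":{"type":"number"}},"required":["commands"]}

```bash
mkdir -p pics
cat > h.py <<'E'
import numpy as np, cv2
from cell import *
def save(cam,name):
    im=read_camera(cam); cv2.imwrite(f'pics/{name}.png',im[:,:,::-1]); return im
def ray(cal,px,z):
    K=np.array(cal['camera_matrix']);d=np.array(cal['dist_coeffs']);T=np.array(cal['world_from_camera'])
    u=cv2.undistortPoints(np.array([[px]],float),K,d)[0,0]
    v=T[:3,:3]@np.array([u[0],-u[1],-1]);o=T[:3,3]
    return o+v*(z-o[2])/v[2]
def proj(cal,p):
    K=np.array(cal['camera_matrix']);d=np.array(cal['dist_coeffs']);T=np.array(cal['world_from_camera'])
    c=T[:3,:3].T@(np.array(p)-T[:3,3]); c=c*[1,-1,-1]
    return cv2.projectPoints(c.reshape(1,1,3),np.zeros(3),np.zeros(3),K,d)[0].ravel()
E
python3 - <<'E'
from h import *
s=observe();print(s)
for c in ['top','side']:
    save(c,c+'0'); cal=get_calibration(c); print(c,np.round(cal['world_from_camera'],3).tolist())
    for n in ['piston_center','bearing_center','sprocket_center','cap_center','pad_piston','pad_bearing','pad_sprocket','pad_cap','socket_tall_center','socket_short_center']:
        for r in search_frame(c,n)[:4]: print(n,np.round(r['at'],3),round(r['confidence'],2),np.round(proj(cal,r['at'])))
E
```

```text
{'time': 0.0, 'qpos': array([ 1.13300567e+00,  3.42697171e-01,  1.52500734e+00,  1.37515650e-05,
        1.27538265e+00, -1.46011124e-01]), 'qvel': array([ 2.12152927e-03, -1.63553061e-04, -6.67462453e-04, -8.43374235e-05,
        3.97726987e-04,  2.34274672e-04]), 'joint_efforts': array([-9.04145622e-05, -4.31248248e+01, -2.44221747e+01,  7.16794655e-02,
        5.61040943e-02, -1.67104563e-04]), 'tool_pos': array([0.15082983, 0.50245217, 0.2260616 ]), 'tool_rot': array([-3.14011596e+00, -2.30450666e-04,  2.84980894e+00]), 'contact_force': array([0.1313778 , 0.1149023 , 0.00739645]), 'torque': array([-0.05828214, -0.02193021, -0.00286334]), 'grip_force': 0.0, 'opening': 0.091311410641306}
top [[-0.009, 0.986, -0.167, 0.35], [-1.0, -0.01, -0.003, 0.066], [-0.004, 0.167, 0.986, 1.038], [0.0, 0.0, 0.0, 1.0]]
piston_center [ 0.444 -0.26   0.046] 0.67 [427. 245.]
bearing_center [0.613 0.126 0.015] 0.84 [252. 175.]
sprocket_center [0.636 0.266 0.012] 0.77 [192. 167.]
cap_center [0.516 0.415 0.03 ] 0.84 [123. 217.]
cap_center [0.442 0.304 0.027] 0.6 [172. 250.]
cap_center [0.615 0.126 0.01
[... 639 characters left out ...]
.029] 0.57 [320. 341.]
piston_center [ 0.535 -0.184  0.031] 0.17 [289. 151.]
bearing_center [0.621 0.133 0.015] 0.92 [234. 251.]
sprocket_center [0.635 0.279 0.009] 0.77 [213. 317.]
cap_center [0.511 0.409 0.025] 0.75 [275. 396.]
cap_center [0.444 0.316 0.029] 0.63 [321. 341.]
pad_piston [0.478 0.117 0.004] 0.62 [305. 253.]
pad_bearing [ 0.616 -0.273  0.008] 0.78 [261. 136.]
pad_bearing [0.447 0.317 0.026] 0.3 [319. 342.]
pad_sprocket [ 0.62  -0.115  0.006] 0.9 [252. 174.]
pad_cap [ 0.448 -0.06   0.008] 0.7 [322. 194.]
socket_tall_center [ 0.534 -0.184  0.028] 0.66 [289. 152.]
socket_short_center [ 0.449 -0.06   0.009] 0.69 [322. 193.]
socket_short_center [0.526 0.201 0.034] 0.59 [278. 277.]
```

View pics/top0.png

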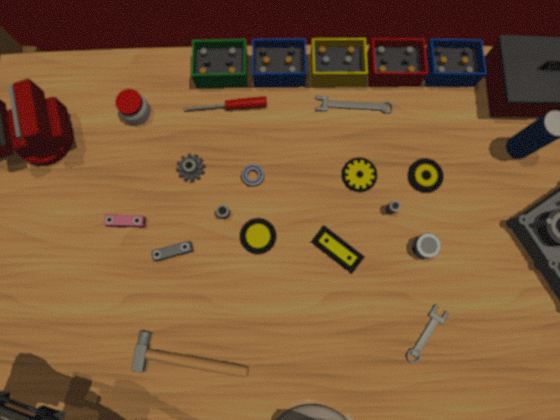

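View pics/side0.png

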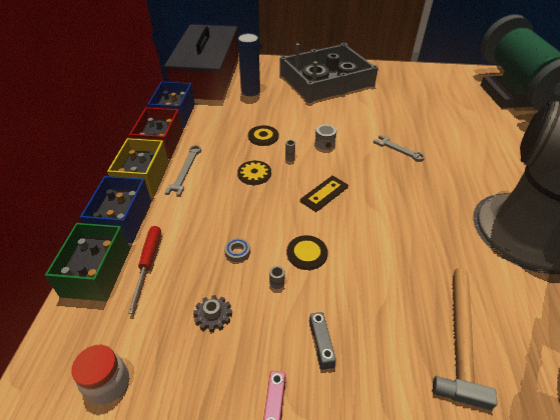

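```bash
cat >> h.py <<'E'
def plan(target,yaw=None,vmax=40,frm=None):
    """rows along the straight line from the present pose: translation first in tool axes"""
    from scipy.spatial.transform import Rotation as Ro
    s=observe(); R=Ro.from_euler('xyz',s['tool_rot']).as_matrix()
    d=R.T@(np.array(target)-s['tool_pos'])*1000
    dy=0 if yaw is None else (s['tool_rot'][2]-yaw+np.pi/2)%np.pi-np.pi/2  # tool z down: roll=-dyaw
    n=int(np.ceil(max(np.abs(d).max()/vmax,.0)))
    print('t',round(s['time'],2),'pos',np.round(s['tool_pos'],4),'yaw',round(s['tool_rot'][2],4),'tool shift mm',np.round(d,1),'rows',n,'each',np.round(d/max(n,1),1),'roll',round(dy,3))
E
python3 - <<'E'
from h import *
im=cv2.imread('pics/top0.png')
a=im[150:290,90:290]; cv2.imwrite('pics/crop1.png',cv2.resize(a,None,fx=4,fy=4,interpolation=cv2.INTER_CUBIC)[:600])
s=observe();c=get_calibration('wrist')
print(np.array(c['camera_matrix']).tolist(),c['dist_coeffs'])
from scipy.spatial.transform import Rotation as Ro
T=np.eye(4);T[:3,:3]=Ro.from_euler('xyz',s['tool_rot']).as_matrix();T[:3,3]=s['tool_pos']
print(np.round(np.linalg.inv(T)@np.array(c['world_from_camera']),3))
save('wrist','w0')
plan([0.53,0.15,0.26])
plan([0.47,-0.2,0.26])
E
```

```text
[[313.46502612881415, 0.0, 282.033975406167], [0.0, 313.46502612881415, 211.1910785626875], [0.0, 0.0, 1.0]] [-0.00103551  0.          0.          0.          0.        ]
[[ 0.001  0.964  0.267  0.071]
 [ 1.    -0.    -0.    -0.   ]
 [-0.     0.267 -0.964 -0.157]
 [ 0.     0.     0.     1.   ]]
t 1.15 pos [0.151  0.5028 0.2267] yaw 2.8497 tool shift mm [-464.5 -228.9  -33.3] rows 12 each [-38.7 -19.1  -2.8] roll 0
t 1.15 pos [0.151  0.5028 0.2267] yaw 2.8497 tool shift mm [-507.7 -581.3  -33.3] rows 15 each [-33.8 -38.8  -2.2] roll 0
```

View pics/crop1.png

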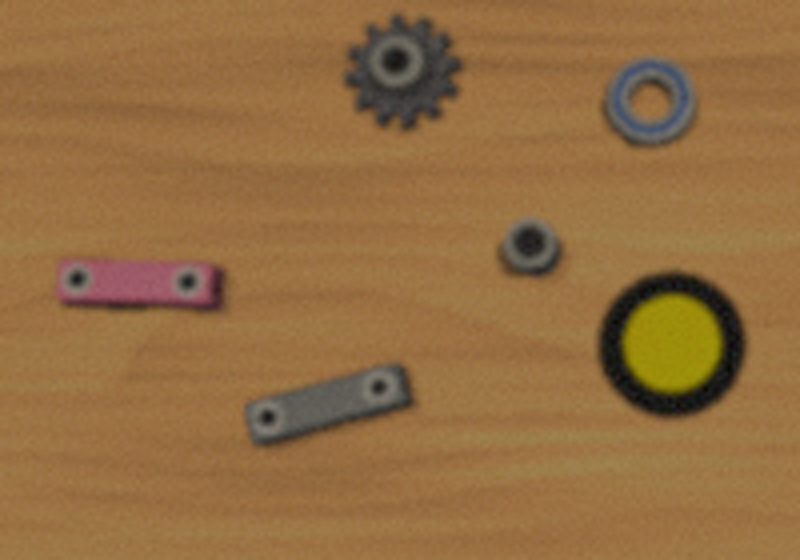

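View pics/w0.png

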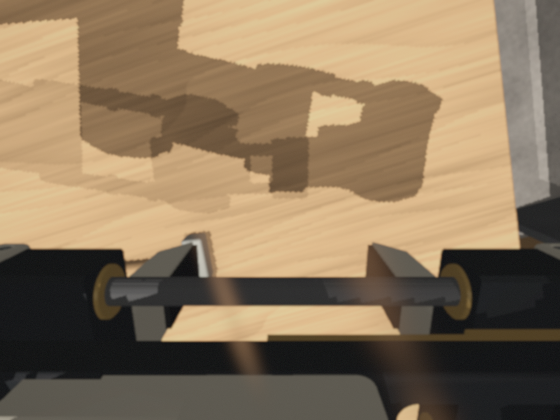

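The grey cap is at top pixel (172,250) and its look-alike, the pink cap, is at (125,221). Grey is the one meant. The other parts each match one object: piston (427,246), bearing (252,176), sprocket (190,167). The wrist camera looks ahead along tool +x, so I'll turn to yaw 90° and view the parts from there.

>>> step_arm:
  commands:
    - {"translation": [0,0,0],"roll": 0.116}
    - {"translation": [0,0,0],"roll": 0.116}
    - {"translation": [0,0,0],"roll": 0.116}
    - {"translation": [0,0,0],"roll": 0.116}
    - {"translation": [0,0,0],"roll": 0.116}
    - {"translation": [0,0,0],"roll": 0.116}
    - {"translation": [0,0,0],"roll": 0.116}
    - {"translation": [0,0,0],"roll": 0.116}
    - {"translation": [0,0,0],"roll": 0.116}
    - {"translation": [0,0,0],"roll": 0.116}
    - {"translation": [0,0,0],"roll": 0.119}
  fingers: 1

```text
time: 2.07
tool_pos: [0.151, 0.5028, 0.2267]
tool_rot: [3.142, -0.0, 1.565]
contact_force: [0.4, -0.6, -0.4]
opening: 0.092
grip_force: 0.0
```

>>> step_arm:
  commands:
    - {"translation": [-30,20.5,-2],"roll": 0}
    - {"translation": [-30,20.5,-2],"roll": 0}
    - {"translation": [-30,20.5,-2],"roll": 0}
    - {"translation": [-30,20.5,-2],"roll": 0}
    - {"translation": [-30,20.5,-2],"roll": 0}
    - {"translation": [-30,20.5,-2],"roll": 0}
    - {"translation": [-30,20.5,-2],"roll": 0}
    - {"translation": [-30,20.5,-2],"roll": 0}
    - {"translation": [-30,20.5,-2],"roll": 0}
    - {"translation": [-30,20.5,-2],"roll": 0}
    - {"translation": [-30,20.5,-2],"roll": 0}
    - {"translation": [-30,20.5,-2],"roll": 0}
    - {"translation": [-30,20.5,-2],"roll": 0}
    - {"translation": [-30,20.5,-2],"roll": 0}
    - {"translation": [-30,20.5,-2],"roll": 0}
    - {"translation": [-30,20.5,-2],"roll": 0}
    - {"translation": [-30,20.5,-2],"roll": 0}
    - {"translation": [0,0,0],"roll": 0}
    - {"translation": [0,0,0],"roll": 0}

```text
time: 3.65
tool_pos: [0.5, -0.0086, 0.2602]
tool_rot: [-3.141, -0.0, 1.568]
contact_force: [-0.8, 0.1, -0.4]
opening: 0.0916
grip_force: 0.0
```

Run:
```python
from h import *
plan([0.46,-0.42,0.26],1.5708)
cal=get_calibration('wrist');save('wrist','w1')
for n in ['bearing_center','sprocket_center','cap_center','pad_piston','socket_short_center']:
    for r in search_frame('wrist',n)[:3]: print(n,np.round(r['at'],3),round(r['confidence'],2),np.round(proj(cal,r['at'])))
np.save('w1.npy',cal['world_from_camera'])
```

```text
t 3.65 pos [ 0.5    -0.0086  0.2602] yaw 1.5677 tool shift mm [-4.115e+02 -3.870e+01  1.000e-01] rows 11 each [-37.4  -3.5   0. ] roll -0.003
bearing_center [0.617 0.123 0.014] 0.93 [380.  72.]
bearing_center [ 0.449 -0.238  0.016] 0.26 [248. 334.]
pad_piston [0.478 0.113 0.007] 0.56 [263.  82.]
socket_short_center [0.529 0.182 0.034] 0.72 [308.  10.]
```

View pics/w1.png

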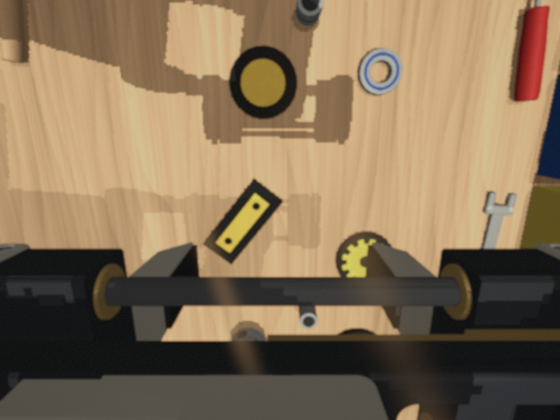

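The wrist picture shows the piston pad (263,82), the bearing (380,72), the cap pad (243,221) and the short socket (308,10). The camera looks back towards the fingers. Next I'll view the right-hand side.

>>> step_arm:
  commands:
    - {"translation": [-34,0,0],"roll": 0}
    - {"translation": [-34,0,0],"roll": 0}
    - {"translation": [-34,0,0],"roll": 0}
    - {"translation": [-34,0,0],"roll": 0}
    - {"translation": [-34,0,0],"roll": 0}
    - {"translation": [-34,0,0],"roll": 0}
    - {"translation": [-34,0,0],"roll": 0}
    - {"translation": [-34,0,0],"roll": 0}
    - {"translation": [-34,0,0],"roll": 0}
    - {"translation": [0,0,0],"roll": 0}
    - {"translation": [0,0,0],"roll": 0}

```text
time: 4.87
tool_pos: [0.4993, -0.3139, 0.2602]
tool_rot: [-3.141, -0.001, 1.569]
contact_force: [-0.2, 0.2, 0.4]
opening: 0.0919
grip_force: 0.0
```

```bash
cat >> h.py <<'E'
def rect(im,cal,c,z,half=0.07,s=4):
    """metric top view of plane z round c; s px per mm; row down=-x? here u=+x*s, v=+y*s"""
    K=np.array(cal['camera_matrix']);d=np.array(cal['dist_coeffs']);T=np.array(cal['world_from_camera'])
    n=int(2*half*1000*s); g=(np.arange(n)-n/2+.5)/(1000*s)
    X,Y=np.meshgrid(c[0]+g,c[1]+g); P=np.stack([X,Y,np.full_like(X,z)],-1).reshape(-1,3)
    q=((P-T[:3,3])@T[:3,:3])*[1,-1,-1]
    uv=cv2.projectPoints(q,np.zeros(3),np.zeros(3),K,d)[0].reshape(n,n,2).astype(np.float32)
    return cv2.remap(im,uv[...,0],uv[...,1],cv2.INTER_LINEAR)
def blob(mask,c,half=0.07,s=4):
    """hull of the largest blob: centre (world), min-area rect sizes mm, angle of long side"""
    m=cv2.morphologyEx(mask.astype(np.uint8),cv2.MORPH_OPEN,np.ones((5,5)))
    cs,_=cv2.findContours(m,cv2.RETR_EXTERNAL,cv2.CHAIN_APPROX_NONE)
    if not cs: return None
    k=cv2.convexHull(max(cs,key=cv2.contourArea)); M=cv2.moments(k); n=int(2*half*1000*s)
    w=lambda u,v:(c[0]+(u-n/2+.5)/(1000*s),c[1]+(v-n/2+.5)/(1000*s))
    (_,_),(a,b),_=r=cv2.minAreaRect(k); B=cv2.boxPoints(r)
    e=[B[1]-B[0],B[2]-B[1]]; e=max(e,key=np.linalg.norm)
    rc=w(*r[0])
    return np.round([*w(M['m10']/M['m00'],M['m01']/M['m00']),*rc],4),np.round([max(a,b)/s,min(a,b)/s],1),round(float(np.arctan2(e[1],e[0])%np.pi),3)
def hsv(im): return [x.astype(int) for x in cv2.split(cv2.cvtColor(im,cv2.COLOR_RGB2HSV))]
def yellow(im):
    h,s,v=hsv(im); return (h>20)&(h<34)&(s>150)&(v>60)
def black(im):
    return im.max(-1)<55
E
python3 - <<'E'
from h import *
plan([0.444,-0.26,0.26],1.5708)
cal=get_calibration('wrist');im=save('wrist','w2');np.save('w2.npy',cal['world_from_camera'])
for n in ['piston_center','pad_bearing','pad_sprocket']:
    for r in search_frame('wrist',n)[:2]: print(n,np.round(r['at'],3),round(r['confidence'],2),np.round(proj(cal,r['at'])))
tiles=[]
def go(im,cal,name,c,z):
    R=rect(im,cal,c,z); tiles.append(cv2.resize(R,(260,260))); print(name,blob(yellow(R),c),blob(black(R)|yellow(R),c))
go(im,cal,'padB',[.617,-.275],.008)
go(im,cal,'padS',[.62,-.122],.008)
R=rect(im,cal,[.444,-.26],.045);tiles.append(cv2.resize(R,(260,260)))
im=cv2.imread('pics/w1.png')[:,:,::-1];cal['world_from_camera']=np.load('w1.npy')
go(im,cal,'padP',[.477,.114],.008)
go(im,cal,'padC',[.445,-.065],.008)
R=rect(im,cal,[.616,.124],.015);tiles.append(cv2.resize(R,(260,260)))
h,s,v=hsv(R);print('bearing blue',blob((h>100)&(h<130)&(s>80),[.616,.124]),'ring',blob((s<60)|((h>95)&(h<135)),[.616,.124]))
cv2.imwrite('pics/t1.png',np.vstack([np.hstack(tiles[:3]),np.hstack(tiles[3:])])[:,:,::-1])
E
```

```text
t 4.87 pos [ 0.4993 -0.3139  0.2602] yaw 1.5691 tool shift mm [ 53.8 -55.3   0.2] rows 2 each [ 26.9 -27.7   0.1] roll -0.002
piston_center [ 0.445 -0.264  0.045] 0.62 [235. 144.]
pad_bearing [ 0.615 -0.28   0.01 ] 0.88 [371. 155.]
pad_sprocket [ 0.616 -0.131  0.01 ] 0.92 [382.  24.]
padB (array([ 0.6334, -0.2627,  0.6334, -0.2628]), array([1.5, 1.2]), 0.0) (array([ 0.6147, -0.28  ,  0.6155, -0.2793]), array([79.9, 74.8]), 2.241)
padS (array([ 0.6187, -0.1247,  0.6187, -0.1247]), array([21.6, 21.4]), 0.785) (array([ 0.6193, -0.0995,  0.62  , -0.109 ]), array([139.7, 113.7]), 0.0)
padP (array([0.4771, 0.112 , 0.4772, 0.112 ]), array([55.9, 55.6]), 0.322) (array([0.4774, 0.1117, 0.4777, 0.1114]), array([80.9, 79.3]), 1.067)
padC (array([ 0.4445, -0.0689,  0.445 , -0.0678]), array([93. , 27.4]), 0.893) (array([ 0.4445, -0.0689,  0.445 , -0.0678]), array([93. , 27.4]), 0.893)
bearing blue (array([0.6186, 0.1237, 0.6186, 0.1237]), array([40.2, 40.2]), 2.034) ring (array([0.6173, 0.1231, 0.6174, 0.1231]), array([52., 51.]), 0.0)
```

View pics/t1.png

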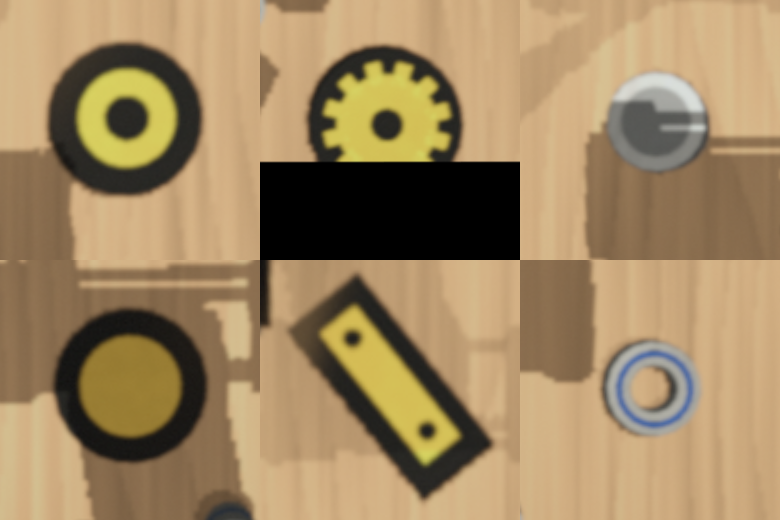

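The metric tiles show every pad clearly, with the piston crown at tile (138,121), i.e. about (0.448, -0.265). I'll tighten the colour thresholds and get grasp numbers for the piston.

```bash
sed -i 's/(s>150)&(v>60)/(s>115)\&(v>60)/' h.py
python3 - <<'E'
from h import *
cal=get_calibration('wrist')
im=cv2.imread('pics/w2.png')[:,:,::-1]
for nm,c in [('padB',[.6155,-.2815]),('padS',[.619,-.128])]:
    R=rect(im,cal,c,.008,half=.048);print(nm,blob(yellow(R),c,half=.048))
c=[.448,-.265];R=rect(im,cal,c,.045,half=.04);h,s,v=hsv(R);b=blob(s<50,c,half=.04);print('piston',b)
plan([*b[0][:2],.1],1.5708)
cal['world_from_camera']=np.load('w1.npy');im=cv2.imread('pics/w1.png')[:,:,::-1]
for nm,c in [('padP',[.477,.112]),('padC',[.445,-.067])]:
    R=rect(im,cal,c,.008,half=.055);print(nm,blob(yellow(R),c,half=.055))
E
```

```text
padB (array([ 0.6162, -0.2789,  0.6161, -0.2788]), array([56. , 55.8]), 0.0)
padS (array([ 0.6187, -0.1271,  0.6186, -0.1295]), array([71. , 55.2]), 0.0)
piston (array([ 0.4485, -0.2624,  0.449 , -0.2624]), array([53.8, 53.6]), 0.153)
t 5.07 pos [ 0.4998 -0.3116  0.261 ] yaw 1.5727 tool shift mm [ 49.3 -51.3 161. ] rows 5 each [  9.9 -10.3  32.2] roll 0.002
padP (array([0.4771, 0.112 , 0.4773, 0.112 ]), array([56. , 55.5]), 0.278)
padC (array([ 0.4451, -0.0679,  0.4449, -0.0679]), array([95.3, 29.3]), 0.892)
```

Run:
```python
from h import *
cal=get_calibration('wrist');print(np.round(np.array(cal['world_from_camera'])[:3,3]-np.load('w2.npy')[:3,3],4))
for i in range(3): print(observe()['tool_pos'],observe()['qvel'][:3].round(3))
cal['world_from_camera']=np.load('w2.npy')
im=cv2.imread('pics/w2.png')[:,:,::-1]
for nm,c in [('padB',[.6155,-.2815]),('padS',[.619,-.128])]:
    R=rect(im,cal,c,.008,half=.048);print(nm,blob(yellow(R),c,half=.048))
c=[.448,-.265];R=rect(im,cal,c,.045,half=.04);h,s,v=hsv(R);b=blob(s<50,c,half=.04);print('piston',b)
im=save('wrist','w3');c=[.448,-.265];cal=get_calibration('wrist');R=rect(im,cal,c,.045,half=.04);h,s,v=hsv(R);b=blob(s<50,c,half=.04);print('piston',b)
```

```text
[0.0002 0.0023 0.0008]
[ 0.49981244 -0.31159791  0.26099729] [ 0.001 -0.001 -0.001]
[ 0.49981244 -0.31159791  0.26099729] [ 0.001 -0.001 -0.001]
[ 0.49981244 -0.31159791  0.26099729] [ 0.001 -0.001 -0.001]
padB (array([ 0.6153, -0.2814,  0.6153, -0.2812]), array([55.8, 55.2]), 0.0)
padS (array([ 0.6183, -0.1299,  0.6184, -0.1322]), array([71. , 55.2]), 0.0)
piston (array([ 0.4481, -0.2643,  0.4485, -0.2643]), array([53.7, 53.5]), 0.142)
piston (array([ 0.4482, -0.2644,  0.4482, -0.2645]), array([53.8, 53.2]), 1.571)
```

>>> step_arm:
  commands:
    - {"translation": [16.2,-17.2,0],"roll": 0}
    - {"translation": [16.2,-17.2,0],"roll": 0}
    - {"translation": [16.2,-17.1,0],"roll": 0}
    - {"translation": [0,0,27],"roll": 0}
    - {"translation": [0,0,27],"roll": 0}
    - {"translation": [0,0,27],"roll": 0}
    - {"translation": [0,0,27],"roll": 0}
    - {"translation": [0,0,27],"roll": 0}
    - {"translation": [0,0,27],"roll": 0}
    - {"translation": [0,0,27],"roll": 0}
    - {"translation": [0,0,27],"roll": 0}
    - {"translation": [0,0,20],"roll": 0}
    - {"translation": [0,0,18],"roll": 0}
    - {"translation": [0,0,0],"roll": 0}
    - {"translation": [0,0,0],"roll": 0}

```text
time: 6.37
tool_pos: [0.448, -0.2636, 0.0066]
tool_rot: [-3.141, -0.001, 1.572]
contact_force: [0.4, 0.6, 0.2]
opening: 0.0919
grip_force: 0.0
```

>>> step_arm:
  commands:
    - {"translation": [0,0,0],"roll": 0}
    - {"translation": [0,0,0],"roll": 0}
    - {"translation": [0,0,0],"roll": 0}
    - {"translation": [0,0,0],"roll": 0}
    - {"translation": [0,0,0],"roll": 0}
    - {"translation": [0,0,0],"roll": 0}
  fingers: 0
  grip_force: 25

```text
time: 6.87
tool_pos: [0.4481, -0.2647, 0.0071]
tool_rot: [3.141, 0.0, 1.571]
contact_force: [-0.5, -0.6, -0.1]
opening: 0.0565
grip_force: 0.5
```

>>> step_arm:
  commands:
    - {"translation": [0,0,0],"roll": 0}
    - {"translation": [0,0,0],"roll": 0}
    - {"translation": [0,0,0],"roll": 0}
    - {"translation": [0,0,-28],"roll": 0}
    - {"translation": [0,0,-28],"roll": 0}
    - {"translation": [0,0,-28],"roll": 0}

```text
time: 7.37
tool_pos: [0.4475, -0.2641, 0.0908]
tool_rot: [-3.14, -0.002, 1.571]
contact_force: [0.2, 0.3, -2.1]
opening: 0.0533
grip_force: 25.0
```

>>> step_arm:
  commands:
    - {"translation": [34.2,2.6,0],"roll": 0}
    - {"translation": [34.2,2.6,0],"roll": 0}
    - {"translation": [34.2,2.6,0],"roll": 0}
    - {"translation": [34.2,2.6,0],"roll": 0}
    - {"translation": [34.2,2.6,0],"roll": 0}
    - {"translation": [34.2,2.6,0],"roll": 0}
    - {"translation": [34.2,2.6,0],"roll": 0}
    - {"translation": [34.2,2.6,0],"roll": 0}
    - {"translation": [34.2,2.6,0],"roll": 0}
    - {"translation": [34.2,2.7,0],"roll": 0}
    - {"translation": [34.2,2.7,0],"roll": 0}
    - {"translation": [0,0,28],"roll": 0}
    - {"translation": [0,0,28],"roll": 0}
    - {"translation": [0,0,0],"roll": 0}
    - {"translation": [0,0,0],"roll": 0}
    - {"translation": [0,0,0],"roll": 0}

```text
time: 8.7
tool_pos: [0.4774, 0.1114, 0.0355]
tool_rot: [3.141, -0.0, 1.57]
contact_force: [-0.0, 0.3, -1.8]
opening: 0.0534
grip_force: 25.0
```

Run:
```python
from h import *
print(observe()['grip_force'],observe()['opening'])
cal=get_calibration('wrist');plan([.4771,.112,.0165])
im=save('wrist','w4')
z=observe()['tool_pos'][2]-.007
c=[.477,.112];R=rect(im,cal,c,.008,half=.055);print('padP',blob(yellow(R),c,half=.055), blob(black(R)|yellow(R),c,half=.055))
```

```text
24.999530058630626 0.05341800943707952
t 8.7 pos [0.4774 0.1114 0.0355] yaw 1.5702 tool shift mm [ 0.6 -0.3 19. ] rows 1 each [ 0.6 -0.3 19. ] roll 0
padP (array([0.4758, 0.1285, 0.4757, 0.1301]), array([50.7, 18.8]), 0.076) (array([0.4777, 0.1172, 0.4794, 0.1211]), array([85.3, 65.7]), 3.113)
```

View pics/w4.png

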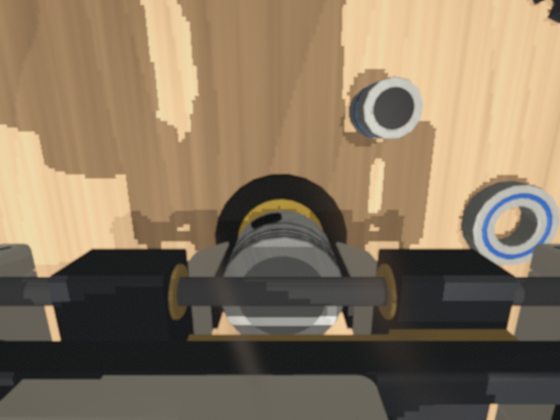

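Run:
```python
from h import *
im=cv2.imread('pics/w4.png')[:,:,::-1];cal=get_calibration('wrist')
for col in (275,281,287):
    L=im[150:215,col].astype(int)
    g=L.max(-1); 
    ye=np.where(yellow(im[150:240,col:col+1])[:,0])[0]
    e=np.where(g<60)[0][0]
    print(col,150+e,ray(cal,[col,150+e-.5],.008)-[0,.042,0],150+ye[0],ray(cal,[col,150+ye[0]-.5],.008)-[0,.027,0])
# outer edge left/right
for row in (215,225,232):
    g=im[row].max(-1).astype(int); k=np.where(g[180:380]<60)[0]; print(row,180+k[0],180+k[-1],ray(cal,[(360+k[0]+k[-1])/2,row],.008))
```

```text
275 175 [0.47436487 0.11201276 0.008     ] 199 [0.47427225 0.11238273 0.008     ]
281 175 [0.47792948 0.11201008 0.008     ] 199 [0.47791147 0.11237926 0.008     ]
287 175 [0.48149445 0.11200741 0.008     ] 199 [0.48155105 0.11237579 0.008     ]
215 221 340 [0.47759092 0.12896046 0.008     ]
225 217 343 [0.47726975 0.12249677 0.008     ]
232 216 345 [0.47757259 0.11790238 0.008     ]
```

>>> step_arm:
  commands:
    - {"translation": [0.5,0,14],"roll": 0}
    - {"translation": [0,0,4],"roll": 0}
    - {"translation": [0,0,2.5],"roll": 0}
    - {"translation": [0,0,0],"roll": 0}
    - {"translation": [0,0,0],"roll": 0}

```text
time: 9.17
tool_pos: [0.4774, 0.112, 0.015]
tool_rot: [3.14, -0.0, 1.57]
contact_force: [0.3, -0.7, -0.4]
opening: 0.0537
grip_force: 25.0
```

>>> step_arm:
  commands:
    - {"translation": [0,0,0],"roll": 0}
    - {"translation": [0,0,0],"roll": 0}
    - {"translation": [0,0,0],"roll": 0}
    - {"translation": [0,0,0],"roll": 0}
    - {"translation": [0,0,0],"roll": 0}
    - {"translation": [0,0,-10],"roll": 0}
    - {"translation": [0,0,-25],"roll": 0}
    - {"translation": [0,0,-35],"roll": 0}
    - {"translation": [-20,0,-35],"roll": 0}
    - {"translation": [-30,0,-35],"roll": 0}
    - {"translation": [0,0,0],"roll": 0}
    - {"translation": [0,0,0],"roll": 0}
    - {"translation": [0,0,0],"roll": 0}
  fingers: 1

```text
time: 10.25
tool_pos: [0.4764, 0.0651, 0.1508]
tool_rot: [-3.141, -0.0, 1.57]
contact_force: [-0.8, -0.7, -0.6]
opening: 0.0918
grip_force: 0.0
```

Run:
```python
from h import *
cal=get_calibration('wrist');im=save('wrist','w5')
s=observe();print(s['tool_pos'],s['time'])
c=[.477,.112];R=rect(im,cal,c,.053,half=.05);h,s,v=hsv(R);print('piston',blob(s<70,c,half=.05))
R2=rect(im,cal,c,.008,half=.05);print('pad',blob(black(R2)|yellow(R2),c,half=.05))
c=[.617,.123];R3=rect(im,cal,c,.015,half=.05);h,s,v=hsv(R3);print('bearing blue',blob((h>100)&(h<130)&(s>80),c,.05),'ring',blob((s<60)|((h>95)&(h<135)),c,.05))
cv2.imwrite('pics/t2.png',np.hstack([R,R2])[:,:,::-1])
plan([.617,.123,.2])
```

```text
[0.47599813 0.06540728 0.1501475 ] 10.3
piston (array([0.477, 0.116, 0.477, 0.116]), array([67.2, 67.2]), 2.356)
pad (array([0.4758, 0.1133, 0.4745, 0.1142]), array([79.6, 74.1]), 1.089)
bearing blue (array([0.6185, 0.1238, 0.6184, 0.1238]), array([40.8, 40.5]), 1.571) ring (array([0.6162, 0.124 , 0.6161, 0.1239]), array([54. , 50.5]), 0.0)
t 10.3 pos [0.476  0.0654 0.1501] yaw 1.5708 tool shift mm [ 57.6 140.9 -50.1] rows 4 each [ 14.4  35.2 -12.5] roll 0
```

View pics/t2.png

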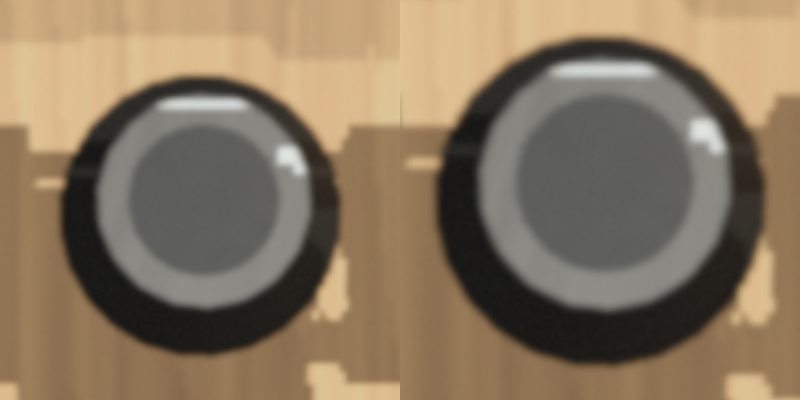

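Piston is centred on its pad to within about 1 mm. Next is the bearing, at (0.6184, 0.1237).

>>> step_arm:
  commands:
    - {"translation": [14.6,35.5,0],"roll": 0}
    - {"translation": [14.6,35.5,0],"roll": 0}
    - {"translation": [14.6,35.5,0],"roll": 0}
    - {"translation": [14.6,35.5,0],"roll": 0}
    - {"translation": [0,0,30],"roll": 0}
    - {"translation": [0,0,30],"roll": 0}
    - {"translation": [0,0,30],"roll": 0}
    - {"translation": [0,0,30],"roll": 0}
    - {"translation": [0,0,0],"roll": 0}
    - {"translation": [0,0,0],"roll": 0}
    - {"translation": [0,0,0],"roll": 0}

```text
time: 11.22
tool_pos: [0.6193, 0.124, 0.0316]
tool_rot: [3.141, -0.0, 1.571]
contact_force: [0.8, -0.1, 0.6]
opening: 0.0918
grip_force: 0.0
```

Run:
```python
from h import *
plan([.6184,.1237,.0025],1.5708)
cal=get_calibration('wrist');im=read_camera('wrist')
plan([.6184,.1237,.0025],1.5708)
c=[.6184,.124];R3=rect(im,cal,c,.015,half=.04);h,s,v=hsv(R3);print('bearing blue',blob((h>100)&(h<130)&(s>80),c,.04))
```

```text
t 11.22 pos [0.6193 0.124  0.0316] yaw 1.5714 tool shift mm [-0.3 -0.9 29.1] rows 1 each [-0.3 -0.9 29.1] roll 0.001
t 11.27 pos [0.6199 0.1239 0.0325] yaw 1.5713 tool shift mm [-0.2 -1.6 30. ] rows 1 each [-0.2 -1.6 30. ] roll 0.0
bearing blue (array([0.6186, 0.1242, 0.6185, 0.1248]), array([41. , 39.2]), 0.0)
```

>>> step_arm:
  commands:
    - {"translation": [0.2,-1,15],"roll": 0}
    - {"translation": [0,0,9],"roll": 0}
    - {"translation": [0,0,5],"roll": 0}
    - {"translation": [0,0,0],"roll": 0}
    - {"translation": [0,0,0],"roll": 0}

```text
time: 11.68
tool_pos: [0.618, 0.1237, 0.0024]
tool_rot: [3.141, -0.0, 1.571]
contact_force: [-0.2, -0.1, -0.2]
opening: 0.0919
grip_force: 0.0
```

>>> step_arm:
  commands:
    - {"translation": [0,0,0],"roll": 0}
    - {"translation": [0,0,0],"roll": 0}
    - {"translation": [0,0,0],"roll": 0}
    - {"translation": [0,0,0],"roll": 0}
    - {"translation": [0,0,0],"roll": 0}
    - {"translation": [0,0,0],"roll": 0}
    - {"translation": [0,0,0],"roll": 0}
    - {"translation": [0,0,0],"roll": 0}
    - {"translation": [0,0,0],"roll": 0}
  fingers: 0
  grip_force: 25

```text
time: 12.43
tool_pos: [0.6179, 0.1236, 0.0019]
tool_rot: [3.141, -0.0, 1.571]
contact_force: [-1.1, 0.1, 0.6]
opening: 0.0511
grip_force: 25.0
```

>>> step_arm:
  commands:
    - {"translation": [0,0,-30],"roll": 0}
    - {"translation": [0,0,-30],"roll": 0}
    - {"translation": [0,0,-30],"roll": 0}
    - {"translation": [-33.7,-0.2,0],"roll": 0}
    - {"translation": [-33.7,-0.2,0],"roll": 0}
    - {"translation": [-33.7,-0.2,0],"roll": 0}
    - {"translation": [-33.7,-0.2,0],"roll": 0}
    - {"translation": [-33.7,-0.2,0],"roll": 0}
    - {"translation": [-33.7,-0.2,0],"roll": 0}
    - {"translation": [-33.7,-0.2,0],"roll": 0}
    - {"translation": [-33.7,-0.2,0],"roll": 0}
    - {"translation": [-33.7,-0.2,0],"roll": 0}
    - {"translation": [-33.7,-0.2,0],"roll": 0}
    - {"translation": [-33.7,-0.2,0],"roll": 0}
    - {"translation": [-33.7,-0.2,0],"roll": 0}
    - {"translation": [0,0,28],"roll": 0}
    - {"translation": [0,0,28],"roll": 0}
    - {"translation": [0,0,0],"roll": 0}
    - {"translation": [0,0,0],"roll": 0}
    - {"translation": [0,0,0],"roll": 0}

```text
time: 14.1
tool_pos: [0.6161, -0.2807, 0.037]
tool_rot: [3.14, 0.001, 1.571]
contact_force: [-0.2, -0.6, -0.5]
opening: 0.0516
grip_force: 25.0
```

Run:
```python
from h import *
plan([.6155,-.281,.0104],1.5708)
cal=get_calibration('wrist');im=save('wrist','w6')
plan([.6155,-.281,.0104],1.5708);print(observe()['opening'])
c=[.6155,-.281];t=[]
for z in (.008,observe()['tool_pos'][2]+.013): t.append(rect(im,cal,c,z,half=.05))
cv2.imwrite('pics/t3.png',np.hstack(t)[:,:,::-1])
h,s,v=hsv(t[1]);print('bearing blue',blob((h>100)&(h<130)&(s>80),c,.05))
```

```text
t 14.1 pos [ 0.6161 -0.2807  0.037 ] yaw 1.5713 tool shift mm [-0.3 -0.6 26.6] rows 1 each [-0.3 -0.6 26.6] roll 0.001
t 14.15 pos [ 0.6166 -0.2808  0.0378] yaw 1.5716 tool shift mm [-0.1 -1.2 27.4] rows 1 each [-0.1 -1.2 27.4] roll 0.001
0.05152847646751304
bearing blue (array([ 0.6167, -0.2729,  0.6168, -0.2714]), array([40.8, 23.5]), 0.0)
```

View pics/t3.png

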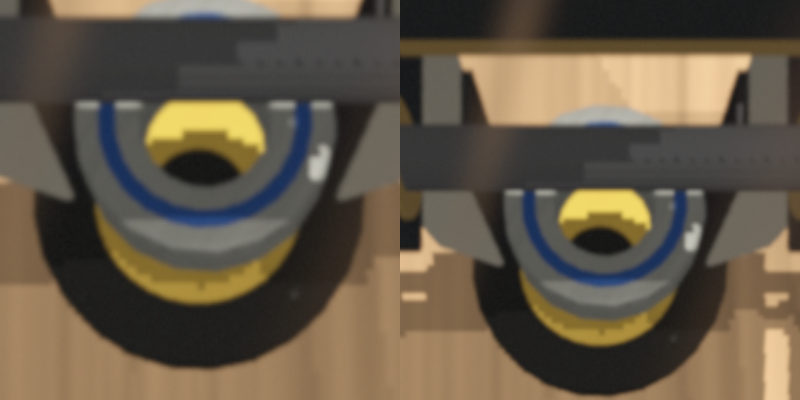

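>>> step_arm:
  commands:
    - {"translation": [-0.6,-1,16],"roll": 0}
    - {"translation": [0,0,8],"roll": 0}
    - {"translation": [0,0,3],"roll": 0}
    - {"translation": [0,0,0],"roll": 0}
    - {"translation": [0,0,0],"roll": 0}

```text
time: 14.57
tool_pos: [0.615, -0.2813, 0.0099]
tool_rot: [3.14, 0.001, 1.571]
contact_force: [-1.6, 0.4, 1.4]
opening: 0.0515
grip_force: 25.0
```

>>> step_arm:
  commands:
    - {"translation": [0,0,0],"roll": 0}
    - {"translation": [0,0,0],"roll": 0}
    - {"translation": [0,0,0],"roll": 0}
    - {"translation": [0,0,0],"roll": 0}
    - {"translation": [0,0,0],"roll": 0}
    - {"translation": [0,0,-10],"roll": 0}
    - {"translation": [0,0,-25],"roll": 0}
    - {"translation": [0,0,-35],"roll": 0}
    - {"translation": [-15,0,-35],"roll": 0}
    - {"translation": [-20,0,-35],"roll": 0}
    - {"translation": [0,0,0],"roll": 0}
    - {"translation": [0,0,0],"roll": 0}
    - {"translation": [0,0,0],"roll": 0}
  fingers: 1

```text
time: 15.65
tool_pos: [0.6139, -0.3161, 0.1487]
tool_rot: [-3.141, -0.001, 1.57]
contact_force: [-0.6, 0.5, -0.5]
opening: 0.0921
grip_force: 0.0
```

Run:
```python
from h import *
cal=get_calibration('wrist');im=save('wrist','w7')
c=[.6155,-.281];t=[]
for z in (.008,.023): t.append(rect(im,cal,c,z,half=.05))
cv2.imwrite('pics/t4.png',np.hstack(t)[:,:,::-1])
h,s,v=hsv(t[1]);print('bearing blue',blob((h>100)&(h<130)&(s>80),c,.05))
print('pad',blob(t[0].max(-1)<70,c,.05), 'yellow',yellow(t[0]).sum()/16)
plan([.636,.15,.2])
```

```text
bearing blue (array([ 0.6156, -0.281 ,  0.6156, -0.281 ]), array([40.5, 40.2]), 0.0)
pad (array([ 0.6151, -0.2807,  0.6151, -0.2807]), array([80.6, 79.6]), 2.14) yellow 0.0
t 15.7 pos [ 0.6137 -0.3155  0.1476] yaw 1.5709 tool shift mm [465.6  22.2 -51.6] rows 12 each [38.8  1.9 -4.3] roll 0
```

View pics/t4.png

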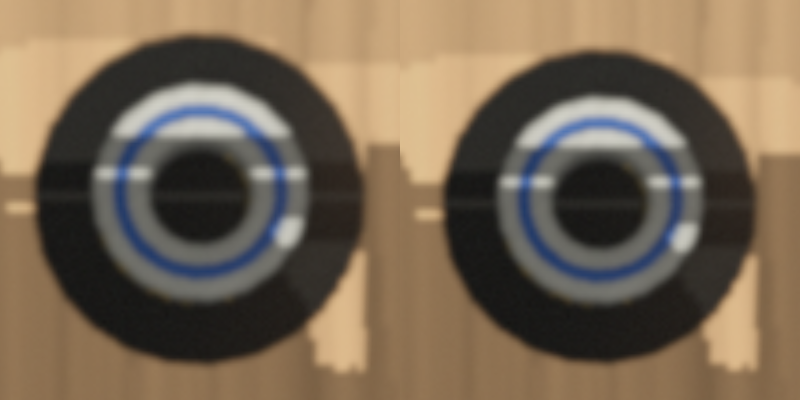

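Bearing is centred on its pad. On the way to the sprocket I'll take one look at the sprocket pad.

>>> step_arm:
  commands:
    - {"translation": [32,1.5,-12],"roll": 0}
    - {"translation": [32,1.5,-12],"roll": 0}
    - {"translation": [32,1.5,-12],"roll": 0}
    - {"translation": [32,1.5,-12],"roll": 0}
    - {"translation": [0,0,0],"roll": 0}
    - {"translation": [0,0,0],"roll": 0}
    - {"translation": [0,0,0],"roll": 0}

```text
time: 16.28
tool_pos: [0.6199, -0.188, 0.1954]
tool_rot: [-3.139, -0.001, 1.572]
contact_force: [-0.7, -0.5, -0.2]
opening: 0.0919
grip_force: 0.0
```

Run:
```python
from h import *
for i in range(2):
    cal=get_calibration('wrist');im=save('wrist','w8')
    c=[.6185,-.129];R=rect(im,cal,c,.008,half=.05);print('padS',blob(yellow(R),c,.05),blob(black(R)|yellow(R),c,.05))
plan([.636,.21,.2],1.5708)
```

```text
padS (array([ 0.6186, -0.1249,  0.6182, -0.125 ]), array([69.3, 68.9]), 1.048) (array([ 0.6181, -0.124 ,  0.6179, -0.1242]), array([79.3, 79.2]), 0.385)
padS (array([ 0.6186, -0.125 ,  0.6185, -0.1248]), array([69.6, 68.7]), 1.034) (array([ 0.6181, -0.124 ,  0.6179, -0.1242]), array([79.6, 79.2]), 0.437)
t 16.38 pos [ 0.6198 -0.1891  0.1953] yaw 1.5699 tool shift mm [399.1  15.8  -4.4] rows 10 each [39.9  1.6 -0.4] roll -0.001
```

>>> step_arm:
  commands:
    - {"translation": [33,1.3,0],"roll": 0}
    - {"translation": [33,1.3,0],"roll": 0}
    - {"translation": [33,1.3,0],"roll": 0}
    - {"translation": [33,1.3,0],"roll": 0}
    - {"translation": [33,1.3,0],"roll": 0}
    - {"translation": [33,1.3,0],"roll": 0}
    - {"translation": [33,1.3,0],"roll": 0}
    - {"translation": [33,1.3,0],"roll": 0}
    - {"translation": [33,1.3,0],"roll": 0}
    - {"translation": [33,1.3,0],"roll": 0}
    - {"translation": [33,1.3,0],"roll": 0}
    - {"translation": [33,1.3,0],"roll": 0}
    - {"translation": [0,0,0],"roll": 0}
    - {"translation": [0,0,0],"roll": 0}
    - {"translation": [0,0,0],"roll": 0}

```text
time: 17.63
tool_pos: [0.6361, 0.2063, 0.1959]
tool_rot: [-3.14, 0.001, 1.57]
contact_force: [0.0, 0.9, -0.4]
opening: 0.092
grip_force: 0.0
```

Run:
```python
from h import *
cal=get_calibration('wrist');im=save('wrist','w9')
for r in search_frame('wrist','sprocket_center')[:2]: print(np.round(r['at'],3),r['confidence'])
c=[.635,.27];t=[rect(im,cal,c,z,half=.05) for z in (.010,.028)]
cv2.imwrite('pics/t5.png',np.hstack(t)[:,:,::-1])
print(blob(t[0].max(-1)<110,c,.05))
plan([.635,.27,.2],1.5708)
```

```text
[0.637 0.269 0.008] 0.56
(array([0.6389, 0.2714, 0.6384, 0.273 ]), array([65.5, 60.2]), 0.0)
t 17.73 pos [0.6363 0.2057 0.1964] yaw 1.5686 tool shift mm [64.3 -1.4 -3.6] rows 2 each [32.1 -0.7 -1.8] roll -0.002
```

View pics/t5.png

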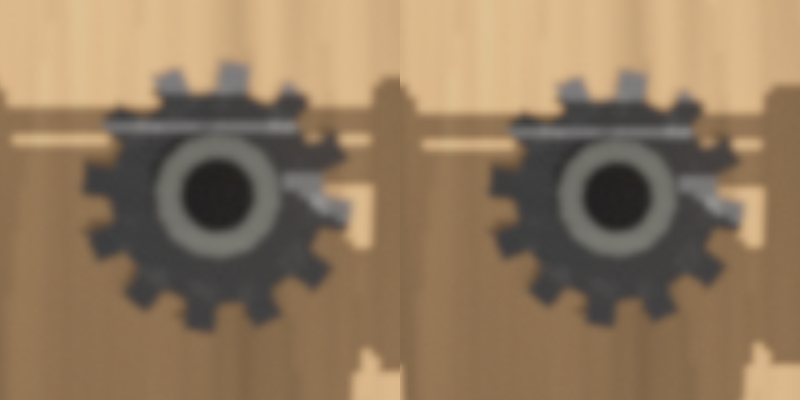

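>>> step_arm:
  commands:
    - {"translation": [31.8,1.5,0],"roll": 0}
    - {"translation": [31.8,1.5,0],"roll": 0}
    - {"translation": [0,0,28],"roll": 0}
    - {"translation": [0,0,28],"roll": 0}
    - {"translation": [0,0,28],"roll": 0}
    - {"translation": [0,0,28],"roll": 0}
    - {"translation": [0,0,28],"roll": 0}
    - {"translation": [0,0,28],"roll": 0}
    - {"translation": [0,0,0],"roll": 0}
    - {"translation": [0,0,0],"roll": 0}
    - {"translation": [0,0,0],"roll": 0}

```text
time: 18.65
tool_pos: [0.6404, 0.2706, 0.0308]
tool_rot: [3.139, -0.001, 1.57]
contact_force: [0.0, 0.1, 0.2]
opening: 0.0917
grip_force: 0.0
```

Run:
```python
from h import *
plan([.6392,.2694,.013],1.5708);read_camera('wrist');plan([.6392,.2694,.013],1.5708)
```

```text
t 18.65 pos [0.6404 0.2706 0.0308] yaw 1.5696 tool shift mm [-1.3 -1.3 17.8] rows 1 each [-1.3 -1.3 17.8] roll -0.001
t 18.7 pos [0.6407 0.271  0.0315] yaw 1.5699 tool shift mm [-1.6 -1.6 18.5] rows 1 each [-1.6 -1.6 18.5] roll -0.001
```

>>> step_arm:
  commands:
    - {"translation": [-1.4,-1.4,12],"roll": 0}
    - {"translation": [0,0,6],"roll": 0}
    - {"translation": [0,0,0],"roll": 0}
    - {"translation": [0,0,0],"roll": 0}
    - {"translation": [0,0,0],"roll": 0}

```text
time: 19.12
tool_pos: [0.6382, 0.27, 0.0119]
tool_rot: [3.14, -0.001, 1.571]
contact_force: [0.2, 0.1, -0.4]
opening: 0.092
grip_force: 0.0
```

>>> step_arm:
  commands:
    - {"translation": [0,0,0],"roll": 0}
    - {"translation": [0,0,0],"roll": 0}
    - {"translation": [0,0,0],"roll": 0}
    - {"translation": [0,0,0],"roll": 0}
    - {"translation": [0,0,0],"roll": 0}
    - {"translation": [0,0,0],"roll": 0}
    - {"translation": [0,0,0],"roll": 0}
    - {"translation": [0,0,0],"roll": 0}
    - {"translation": [0,0,0],"roll": 0}
    - {"translation": [0,0,0],"roll": 0}
    - {"translation": [0,0,0],"roll": 0}
  fingers: 0
  grip_force: 30

```text
time: 20.03
tool_pos: [0.6377, 0.2698, 0.0109]
tool_rot: [3.141, -0.0, 1.571]
contact_force: [0.9, 0.2, -0.5]
opening: 0.0295
grip_force: 30.0
```

>>> step_arm:
  commands:
    - {"translation": [0,0,-28],"roll": 0}
    - {"translation": [0,0,-28],"roll": 0}
    - {"translation": [0,0,-28],"roll": 0}
    - {"translation": [-32.9,-1.6,0],"roll": 0}
    - {"translation": [-32.9,-1.6,0],"roll": 0}
    - {"translation": [-32.9,-1.6,0],"roll": 0}
    - {"translation": [-32.9,-1.6,0],"roll": 0}
    - {"translation": [-32.9,-1.6,0],"roll": 0}
    - {"translation": [-32.9,-1.6,0],"roll": 0}
    - {"translation": [-32.9,-1.6,0],"roll": 0}
    - {"translation": [-32.9,-1.6,0],"roll": 0}
    - {"translation": [-32.9,-1.6,0],"roll": 0}
    - {"translation": [-32.9,-1.6,0],"roll": 0}
    - {"translation": [-32.9,-1.6,0],"roll": 0}
    - {"translation": [-32.9,-1.6,0],"roll": 0}
    - {"translation": [0,0,26],"roll": 0}
    - {"translation": [0,0,22],"roll": 0}
    - {"translation": [0,0,0],"roll": 0}
    - {"translation": [0,0,0],"roll": 0}
    - {"translation": [0,0,0],"roll": 0}

```text
time: 21.7
tool_pos: [0.619, -0.1247, 0.0477]
tool_rot: [3.141, 0.0, 1.571]
contact_force: [-0.0, 0.2, -3.0]
opening: 0.0291
grip_force: 30.0
```

Run:
```python
from h import *
plan([.6184,-.1248,.0195],1.5708)
cal=get_calibration('wrist');im=save('wrist','w10')
plan([.6184,-.1248,.0195],1.5708);print(observe()['opening'])
c=[.6184,-.1248];t=[rect(im,cal,c,z,half=.05) for z in (.008,observe()['tool_pos'][2]-.001)]
cv2.imwrite('pics/t6.png',np.hstack(t)[:,:,::-1])
```

```text
t 21.7 pos [ 0.619  -0.1247  0.0477] yaw 1.5714 tool shift mm [-0.1 -0.6 28.2] rows 1 each [-0.1 -0.6 28.2] roll 0.001
t 21.75 pos [ 0.6194 -0.1248  0.0482] yaw 1.5716 tool shift mm [-0.  -1.  28.7] rows 1 each [-0.  -1.  28.7] roll 0.001
0.02903704124627667
```

View pics/t6.png

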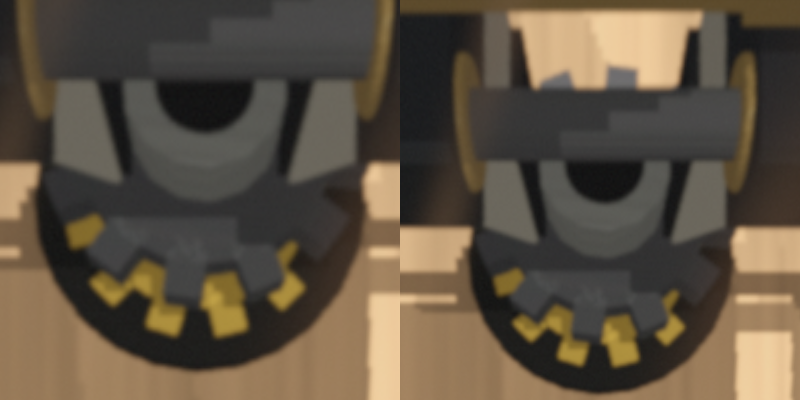

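>>> step_arm:
  commands:
    - {"translation": [-0.2,-1,16],"roll": 0}
    - {"translation": [0,0,8],"roll": 0}
    - {"translation": [0,0,4],"roll": 0}
    - {"translation": [0,0,0],"roll": 0}
    - {"translation": [0,0,0],"roll": 0}
    - {"translation": [0,0,0],"roll": 0}

```text
time: 22.25
tool_pos: [0.6178, -0.1252, 0.0194]
tool_rot: [3.141, 0.0, 1.571]
contact_force: [-0.7, -0.4, -2.8]
opening: 0.0293
grip_force: 30.0
```

>>> step_arm:
  commands:
    - {"translation": [0,0,0.6],"roll": 0}
    - {"translation": [0,0,0],"roll": 0}
    - {"translation": [0,0,0],"roll": 0}

```text
time: 22.5
tool_pos: [0.6178, -0.1252, 0.0186]
tool_rot: [3.141, 0.0, 1.571]
contact_force: [-0.1, 0.8, -0.8]
opening: 0.0292
grip_force: 30.0
```

>>> step_arm:
  commands:
    - {"translation": [0,0,0],"roll": 0}
    - {"translation": [0,0,0],"roll": 0}
    - {"translation": [0,0,0],"roll": 0}
    - {"translation": [0,0,0],"roll": 0}
    - {"translation": [0,0,0],"roll": 0}
    - {"translation": [0,0,0],"roll": 0}
    - {"translation": [0,0,-15],"roll": 0}
    - {"translation": [0,0,-35],"roll": 0}
    - {"translation": [-20,0,-35],"roll": 0}
    - {"translation": [-20,0,-35],"roll": 0}
    - {"translation": [-20,0,-35],"roll": 0}
    - {"translation": [0,0,0],"roll": 0}
    - {"translation": [0,0,0],"roll": 0}
    - {"translation": [0,0,0],"roll": 0}
  fingers: 1

```text
time: 23.67
tool_pos: [0.6169, -0.1849, 0.1725]
tool_rot: [-3.141, -0.001, 1.57]
contact_force: [0.1, -0.1, -0.3]
opening: 0.0921
grip_force: 0.0
```

Run:
```python
from h import *
cal=get_calibration('wrist');im=save('wrist','w11')
c=[.6184,-.1248];t=[rect(im,cal,c,z,half=.05) for z in (.008,.018)]
cv2.imwrite('pics/t7.png',np.hstack(t)[:,:,::-1])
plan([.42,.2,.2],1.92)
```

```text
t 23.72 pos [ 0.6166 -0.1844  0.1717] yaw 1.5711 tool shift mm [ 384.5 -196.6  -27.3] rows 10 each [ 38.4 -19.7  -2.7] roll -0.349
```

View pics/t7.png

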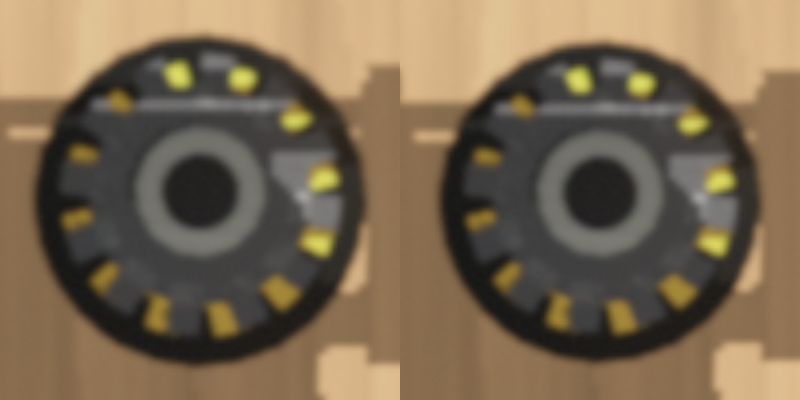

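Run:
```python
from h import *
im=cv2.imread('pics/w11.png')[:,:,::-1];cal=get_calibration('wrist')
c=[.6184,-.1248]
R=rect(im,cal,c,.036,half=.024);h,s,v=hsv(R);print('hub',blob((v>85)&(s<60),c,.024), 'hole',blob(v[48:144,48:144]<50,c,.012))
R=rect(im,cal,c,.008,half=.05);h,s,v=hsv(R);g=R.max(-1)
m=((v<75)).astype(np.uint8);print('pad',blob((v<75)|yellow(R)|(s<60),c,.05))
```

```text
hub (array([ 0.6181, -0.1249,  0.6182, -0.1249]), array([29.5, 29.2]), 1.571) hole (array([ 0.6178, -0.125 ,  0.6178, -0.1251]), array([15.1, 15.1]), 2.678)
pad (array([ 0.6176, -0.1235,  0.6171, -0.1238]), array([80.7, 80.2]), 0.391)
```

Sprocket is centred within 1 mm. Now the grey cap.

>>> step_arm:
  commands:
    - {"translation": [31.5,-11.7,-2],"roll": 0}
    - {"translation": [31.5,-11.7,-2],"roll": 0}
    - {"translation": [31.5,-11.7,-2],"roll": 0}
    - {"translation": [31.5,-11.7,-2],"roll": 0}
    - {"translation": [31.5,-11.7,-2],"roll": 0}
    - {"translation": [31.5,-11.7,-2],"roll": 0}
    - {"translation": [31.5,-11.7,-2],"roll": 0}
    - {"translation": [31.5,-11.7,-2],"roll": 0}
    - {"translation": [31.5,-11.7,-2],"roll": 0}
    - {"translation": [31.5,-11.7,-2],"roll": 0}
    - {"translation": [31.5,-11.7,-2],"roll": 0}
    - {"translation": [31.5,-11.7,-2],"roll": 0}
    - {"translation": [31.5,-11.7,-2],"roll": 0}
    - {"translation": [0,0,0],"roll": -0.117}
    - {"translation": [0,0,0],"roll": -0.117}
    - {"translation": [0,0,0],"roll": -0.116}
    - {"translation": [0,0,0],"roll": 0}
    - {"translation": [0,0,0],"roll": 0}
    - {"translation": [0,0,0],"roll": 0}

```text
time: 25.3
tool_pos: [0.4648, 0.2244, 0.1984]
tool_rot: [-3.14, -0.0, 1.918]
contact_force: [-0.1, -0.5, 0.9]
opening: 0.0917
grip_force: 0.0
```

Run:
```python
from h import *
cal=get_calibration('wrist');im=save('wrist','w12')
c=[.445,.305];R=rect(im,cal,c,.028,half=.07);t=[R,rect(im,cal,[.477,.112],.008,half=.07)]
h,s,v=hsv(R);b=blob((s<60)&(v>60),c,.07);print(b)
cv2.imwrite('pics/t8.png',cv2.resize(np.hstack(t),None,fx=.7,fy=.7)[:,:,::-1])
plan([*b[0][2:],.0025],b[2])
```

```text
(array([0.4434, 0.3054, 0.4434, 0.3052]), array([88.1, 23. ]), 1.83)
t 25.35 pos [0.465  0.2243 0.1986] yaw 1.9181 tool shift mm [ 83.4   7.5 196.2] rows 5 each [16.7  1.5 39.2] roll 0.088
```

View pics/t8.png

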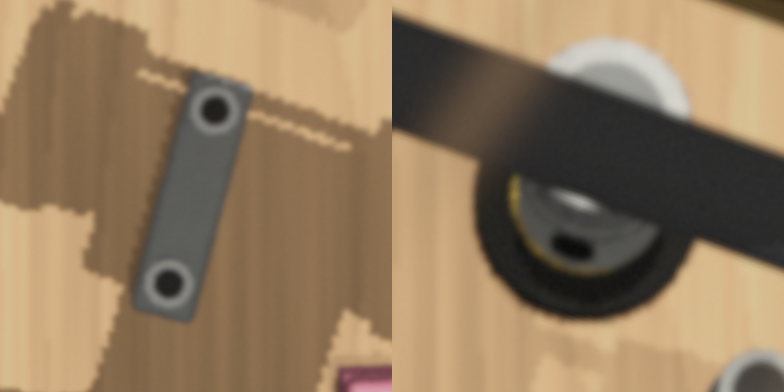

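The grey cap lies at (0.4435, 0.3053), yaw 1.83; the pink one is clear at lower right.

>>> step_arm:
  commands:
    - {"translation": [27.8,2.5,0],"roll": 0}
    - {"translation": [27.8,2.5,0],"roll": 0}
    - {"translation": [27.8,2.5,0],"roll": 0}
    - {"translation": [0,0,0],"roll": 0.088}
    - {"translation": [0,0,28],"roll": 0}
    - {"translation": [0,0,28],"roll": 0}
    - {"translation": [0,0,28],"roll": 0}
    - {"translation": [0,0,28],"roll": 0}
    - {"translation": [0,0,28],"roll": 0}
    - {"translation": [0,0,20],"roll": 0}
    - {"translation": [0,0,0],"roll": 0}
    - {"translation": [0,0,0],"roll": 0}
    - {"translation": [0,0,0],"roll": 0}

```text
time: 26.43
tool_pos: [0.4446, 0.3056, 0.0404]
tool_rot: [3.14, -0.0, 1.832]
contact_force: [0.6, -0.1, 0.9]
opening: 0.0918
grip_force: 0.0
```

Run:
```python
from h import *
plan([.4435,.3053,.003],1.83);read_camera('wrist');plan([.4435,.3053,.003],1.83)
```

```text
t 26.43 pos [0.4446 0.3056 0.0404] yaw 1.8319 tool shift mm [-0.  -1.2 37.4] rows 1 each [-0.  -1.2 37.4] roll 0.002
t 26.48 pos [0.4448 0.3057 0.0408] yaw 1.8321 tool shift mm [-0.1 -1.5 37.8] rows 1 each [-0.1 -1.5 37.8] roll 0.002
```

>>> step_arm:
  commands:
    - {"translation": [0,-1.2,20],"roll": 0}
    - {"translation": [0,0,11],"roll": 0}
    - {"translation": [0,0,6],"roll": 0}
    - {"translation": [0,0,0],"roll": 0}
    - {"translation": [0,0,0],"roll": 0}

```text
time: 26.9
tool_pos: [0.4428, 0.305, 0.0026]
tool_rot: [3.141, -0.0, 1.833]
contact_force: [0.2, -0.2, 0.5]
opening: 0.092
grip_force: 0.0
```

>>> step_arm:
  commands:
    - {"translation": [0,0,0],"roll": 0}
    - {"translation": [0,0,0],"roll": 0}
    - {"translation": [0,0,0],"roll": 0}
    - {"translation": [0,0,0],"roll": 0}
    - {"translation": [0,0,0],"roll": 0}
    - {"translation": [0,0,0],"roll": 0}
    - {"translation": [0,0,0],"roll": 0}
    - {"translation": [0,0,0],"roll": 0}
    - {"translation": [0,0,0],"roll": 0}
    - {"translation": [0,0,0],"roll": 0}
    - {"translation": [0,0,0],"roll": 0}
    - {"translation": [0,0,0],"roll": 0}
  fingers: 0
  grip_force: 30

```text
time: 27.9
tool_pos: [0.4426, 0.3049, 0.0022]
tool_rot: [3.142, -0.0, 1.833]
contact_force: [0.2, 0.5, -0.2]
opening: 0.0235
grip_force: 30.0
```

>>> step_arm:
  commands:
    - {"translation": [0,0,-34],"roll": 0}
    - {"translation": [0,0,-34],"roll": 0}
    - {"translation": [0,0,-34],"roll": 0}
    - {"translation": [0,0,0],"roll": 0.1176}
    - {"translation": [0,0,0],"roll": 0.1176}
    - {"translation": [0,0,0],"roll": 0.1176}
    - {"translation": [0,0,0],"roll": 0.1176}
    - {"translation": [0,0,0],"roll": 0.1176}
    - {"translation": [0,0,0],"roll": 0.1176}
    - {"translation": [0,0,0],"roll": 0.1176}
    - {"translation": [0,0,0],"roll": 0.1176}
    - {"translation": [0,0,0],"roll": 0}
    - {"translation": [0,0,0],"roll": 0}

```text
time: 28.98
tool_pos: [0.4424, 0.3048, 0.1041]
tool_rot: [-3.141, 0.0, 0.896]
contact_force: [0.4, 0.0, -1.2]
opening: 0.0236
grip_force: 30.0
```

>>> step_arm:
  commands:
    - {"translation": [-26.2,21.4,0],"roll": 0}
    - {"translation": [-26.2,21.4,0],"roll": 0}
    - {"translation": [-26.2,21.4,0],"roll": 0}
    - {"translation": [-26.2,21.4,0],"roll": 0}
    - {"translation": [-26.2,21.4,0],"roll": 0}
    - {"translation": [-26.2,21.4,0],"roll": 0}
    - {"translation": [-26.2,21.4,0],"roll": 0}
    - {"translation": [-26.2,21.4,0],"roll": 0}
    - {"translation": [-26.2,21.4,0],"roll": 0}
    - {"translation": [-26.2,21.4,0],"roll": 0}
    - {"translation": [-26.2,21.4,0],"roll": 0}
    - {"translation": [0,0,28],"roll": 0}
    - {"translation": [0,0,28],"roll": 0}
    - {"translation": [0,0,0],"roll": 0}
    - {"translation": [0,0,0],"roll": 0}
    - {"translation": [0,0,0],"roll": 0}

```text
time: 30.32
tool_pos: [0.4454, -0.067, 0.0492]
tool_rot: [3.141, -0.0, 0.894]
contact_force: [0.7, 0.6, -0.6]
opening: 0.0237
grip_force: 30.0
```

Run:
```python
from h import *
plan([.445,-.0679,.0102],.892)
cal=get_calibration('wrist');im=save('wrist','w13')
plan([.445,-.0679,.0102],.892);print(observe()['opening'])
c=[.445,-.0679];t=[rect(im,cal,c,z,half=.07) for z in (.008,observe()['tool_pos'][2]+.0258)]
cv2.imwrite('pics/t9.png',cv2.resize(np.hstack(t),None,fx=.7,fy=.7)[:,:,::-1])
```

```text
t 30.32 pos [ 0.4454 -0.067   0.0492] yaw 0.8941 tool shift mm [-1.   0.2 39. ] rows 1 each [-1.   0.2 39. ] roll 0.002
t 30.37 pos [ 0.4458 -0.0671  0.0495] yaw 0.8939 tool shift mm [-1.2 -0.2 39.3] rows 1 each [-1.2 -0.2 39.3] roll 0.002
0.023633935004663976
```

View pics/t9.png

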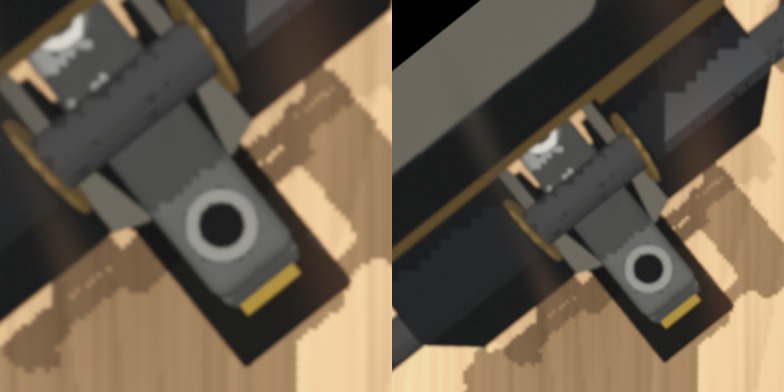

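>>> step_arm:
  commands:
    - {"translation": [-1.3,-0.4,22],"roll": 0}
    - {"translation": [0,0,11],"roll": 0}
    - {"translation": [0,0,5.5],"roll": 0}
    - {"translation": [0,0,0],"roll": 0}
    - {"translation": [0,0,0],"roll": 0}
    - {"translation": [0,0,0],"roll": 0}

```text
time: 30.87
tool_pos: [0.4445, -0.068, 0.0107]
tool_rot: [3.14, -0.001, 0.893]
contact_force: [-0.4, 0.1, -0.9]
opening: 0.0236
grip_force: 30.0
```

>>> step_arm:
  commands:
    - {"translation": [0,0,0.6],"roll": 0}
    - {"translation": [0,0,0],"roll": 0}
    - {"translation": [0,0,0],"roll": 0}

```text
time: 31.12
tool_pos: [0.4444, -0.068, 0.0098]
tool_rot: [3.14, -0.001, 0.892]
contact_force: [0.2, 2.0, 6.6]
opening: 0.024
grip_force: 30.0
```

>>> step_arm:
  commands:
    - {"translation": [0,0,0],"roll": 0}
    - {"translation": [0,0,0],"roll": 0}
    - {"translation": [0,0,0],"roll": 0}
    - {"translation": [0,0,0],"roll": 0}
    - {"translation": [0,0,0],"roll": 0}
    - {"translation": [0,0,0],"roll": 0}
    - {"translation": [0,0,-12],"roll": 0}
    - {"translation": [0,0,-35],"roll": 0}
    - {"translation": [-20,0,-35],"roll": 0}
    - {"translation": [-20,0,-35],"roll": 0}
    - {"translation": [-20,0,-35],"roll": 0}
    - {"translation": [-20,0,-35],"roll": 0}
    - {"translation": [0,0,0],"roll": 0}
    - {"translation": [0,0,0],"roll": 0}
    - {"translation": [0,0,0],"roll": 0}
  fingers: 1

```text
time: 32.37
tool_pos: [0.3931, -0.13, 0.1957]
tool_rot: [-3.141, -0.0, 0.891]
contact_force: [-0.0, 0.0, -1.2]
opening: 0.0916
grip_force: 0.0
```

Run:
```python
from h import *
cal=get_calibration('wrist');im=save('wrist','w14')
c=[.445,-.068];t=[rect(im,cal,c,z,half=.07) for z in (.008,.036)]
h,s,v=hsv(t[1]);print('cap',blob((s<60)&(v>60),c,.07))
h,s,v=hsv(t[0]);print('pad',blob((s<80)|(v<70)|yellow(t[0]),c,.07))
cv2.imwrite('pics/t10.png',cv2.resize(np.hstack(t),None,fx=.7,fy=.7)[:,:,::-1])
tp=save('top','top1');cal=get_calibration('top')
for n in ['socket_tall_center','socket_short_center']:
    for r in search_frame('top',n)[:1]: print(n,np.round(r['at'],3))
```

```text
cap (array([ 0.4458, -0.0674,  0.4457, -0.0679]), array([90.5, 25.4]), 0.889)
pad (array([ 0.4445, -0.0683,  0.4445, -0.0682]), array([115.7,  48.2]), 0.895)
socket_tall_center [0.467 0.112 0.012]
socket_short_center [0.527 0.186 0.036]
```

View pics/t10.png

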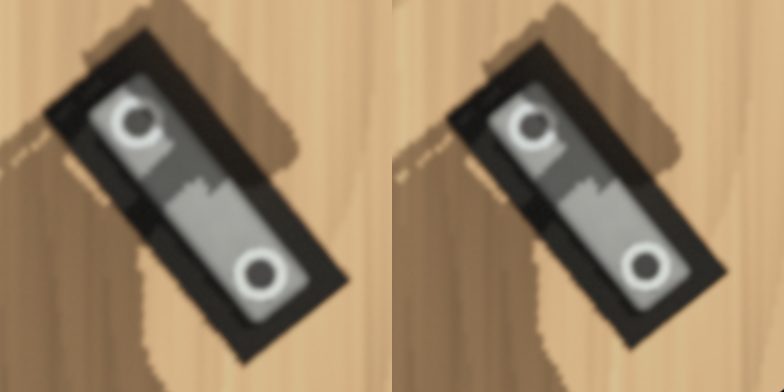

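The cap lies along its bar, within about 0.5 mm. Last, a top view to check the sockets and the whole scene.

View pics/top1.png

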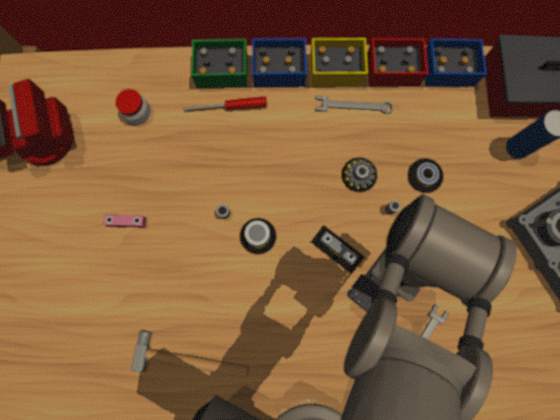

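The four parts are on their pads. The short socket (222,211) and tall socket (393,207) are where they started, and the robot touches nothing.

```bash
python3 -c "
from cell import *
print(hand_in())"
```

```text
the job is handed in; nothing more can be done
None
```

The job is handed in: piston, bearing, sprocket and grey cap sit flat on their own pads, each within about 1 mm of centre, with the cap along its bar and both sockets where they were, at about 32 s of the 104 s allowed.

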